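# Shut and bolt the assortment case with the fingertips

### The arm

A 6-joint arm with a two-finger parallel gripper is mounted at the origin on the work surface; the furniture and walls round the work are solid. World frame = base frame: x ahead of the robot, y to its left, z up, the work surface at z = 0. Lengths are in mm, angles in rad, forces in N, time in s.
With the tool pointing down it reaches from about 300 to 775 mm from the base axis. Payload 14.6 kg.
Tool frame: the origin (TCP) lies midway between the tips of the shut fingers; the grasp point (between the pads) lies 19 mm behind it; z points along the fingers, y is the line along which they close (so a half turn about z gives the same grasp; the last joint's range is limited). The gripper opens to 94 mm and grips with 3 to 60 N. Pads are 16 mm wide; open, the fingers measure 119 mm over their backs; the gripper's body (75 mm by 177 mm) begins 78 mm behind the grasp point.
Start: joints at [-1.26, 0.3, 1.521, -0, 1.321, -0.067], TCP at [202.874, -511.206, 205.446] pointing down, gripper open.
Joint ranges: [-3.03, 3.03], [-0.79, 2.21], [0.23, 2.52], [-1.04, 4.18], [0, 3.07], [-2.55, 2.55]. Speed limits (rad/s): [2.22, 2.22, 2.57, 3.14, 3.14, 3.14].

### API

Orientations are given as [roll, pitch, yaw] about the fixed x, y, z axes, in that order (R = Rz(yaw) Ry(pitch) Rx(roll)).
In Python, from cell import * gives the robot as it stands. The module is installed in compiled form; this text tells all that it offers.
- The arm moves only by the tool servo_tool, never from a script. Its argument "motion" is a list of rows, each an object of numbers: "wx", "wy", "wz": the turn, a rotation vector about the tool's x, y, z in units of 2 rad (1.0 is 2 rad); "dx", "dy", "dz": the shift along the tool's x, y, z in units of 10 cm (1.0 is 10 cm); "fingers": the closure, from -1 (fully open) to 1 (shut). In form: [{"wx": .., "wy": .., "wz": .., "dx": .., "dy": .., "dz": .., "fingers": ..}, ...]. A call has 1 to 10 rows; each row is the pose to reach, as a shift and turn from the pose commanded when the call began, along the tool's axes at that moment; what a row does not reach only later rows make up. A row lasts 1/10 s, in which the tool goes at most 50 mm and 8.59 degrees, less where a joint would pass 70% of its speed; a pose out of reach is approached as far as the arm can. A call with a number of a shift or a turn outside -1 to 1 is refused whole. A call with a gripper value outside its range is refused whole. The fingers move at their own pace and stop on an object; "newtons" is the grip in N (left out, the last holds). Time passes only in rows, so rows that repeat a pose let the fingers close. It gives the time, the measured TCP pose, the force, the opening and the grip force at its end, in the units of the state.
- read_state(): the state, without advancing time (a new reading comes with each control period).
- camera(name): name is "scene" or "top" or "wrist"; returns a dict with "image" (480x640x3 uint8, red, green, blue), "fx", "fy", "cx", "cy" (pixels), "k1" (the pictures are not rectified: a ray, as slopes to the right and down, at radius r is drawn at 1 + k1 r^2 times it, then the intrinsics apply), "R" (3x3) and "t" (3): a world point X has camera coordinates R X + t. Camera axes: x right, y down, z forward; pixel columns grow to the right and rows downward; lengths in mm; the calibration is good to about 2 mm. A picture is of the moment at which its call begins. There is no depth.
- sign_off(): hands the job in; it is judged then, once.
Trained networks look in a picture, given as the dict that the camera call returned (one of the last four; its "shot" number tells which), for a name from the list of things; names that differ only in an ending like _2 or _b are one class to them, and where a whole thing is asked for, a point or a joint stands for the part that bears it (a point fixed in the world has none). Each returns a list of dicts, best first, with "conf" (0 to 1); they miss things now and then, are a little off and sometimes report something else, mostly with a low value. They report only what shows in the picture. A call takes as long as a camera call.
- spot_in(query, picture): "location" ([column, row] in pixels, amid what is visible of it).
- trace(query, picture): "pixels" (480x640 bool, what is visible of it) and "location" ([column, row] in pixels, amid what is visible of it).
The state is a dict: "clock": time; "joints": joint angles; "qd": joint speeds; "effort": joint torques, N m; "eef_pos": TCP position; "eef_rot": TCP orientation; "wrist_force": force on the tool from outside, world axes, zero at the start; "moment": the same for the moment, N m; "finger_gap": finger opening in mm; "finger_force": force on a finger pad.
Only numpy, scipy, OpenCV 4.12 (cv2) and the standard library are available. Lean on these libraries where they do the work, as an engineer would, in place of code of your own. Each camera call takes 0.05 s, during which the arm holds its last target. There are 200 camera calls.

### The job

Close up the orange assortment case by pushing only, with the fingertips: push its open clear lid down until it is fully shut, and then push the red bolt knob on its front sideways until the bolt is fully home through the keeper of the lid. Shut the lid before you move the bolt, push gently, and leave the other things on the table where they lie. Finish clear of the case.

Things in the scene. Friction and masses are not known exactly. Their poses are not given: they have to be found in the camera images.
- case: orange assortment case with a clear lid, fixed to the table, 146 mm deep (x) by 206 mm wide (y), 44 mm high when shut. Origin: centre of its underside. Its own x axis points from its front (latch side, towards the robot) to its hinge side, y to its left, z up. The whole case may be turned from -0.15 to 0.4 rad about z.
- case_lid (a joint): angle of the clear lid, rad: 0 shut (level), 1.57 upright; hinged on the case's far side. Flat plate, 148 mm from hinge to front edge, 204 mm wide; outer face 44 mm above the table when shut. Stiff friction hinge: it stays at any angle, does not fall; pushing takes about 1 to 2 N at the edge. Starts open at 1.0 to 1.45, its outer face looking up and away from the robot.
- case_hinge (a point): midpoint of the lid's hinge line, in the case's frame at x +75 mm, y 0, 37 mm above the table; the hinge line runs along the case's y axis.
- lid_edge (a point): middle of the lid's front (free) edge on its outer face: 148 mm from the hinge along the lid and 7 mm out from the hinge line along the outer normal; it moves with the lid.
- bolt (a joint): travel of the sliding bolt on the case's front, m: 0 drawn back, 0.036 fully home at its stop (its rod then lies through the steel keeper under the lid's front edge). It slides along the case's +y (left as the robot sees it), takes 1.5 to 3 N and stays where left. Starts between 0 and 0.006.
- bolt_knob (a point): centre of the bolt's red knob: 13 mm across, 16 mm long, level along the case's x, from 98 to 114 mm ahead of the case's middle, axis 22 mm above the table. At joint 0 it is 55 mm right (-y) of the case's middle and moves left with the bolt. Guides and keeper reach 91 mm ahead of the middle; the keeper lies 21 to 41 mm left of it.
- castor_grey: grey castor with a stub axle, 74x40x33 mm, lying left of the case; a bystander. Origin: centre of its underside.
- small_box: closed cardboard box, 96x75x48 mm, to the left of the case; a bystander. Origin: centre of its underside.
- spray_can: aerosol can with red cap, 59 mm across, 202 mm tall, upright at the left edge; a bystander. Origin: centre of its underside.
- battery: red and white battery, 15 mm across, 50 mm tall, standing upright; it falls easily; a bystander. Origin: centre of its underside.
- tape: roll of black insulating tape, 55 mm across, 19 mm high, at the right front; a bystander. Origin: centre of its underside.

How it is judged:
By the outcome, as a careful person would: the job done as asked, in the order asked, and still so for the second after the job is handed in, with the robot touching nothing.
It also fails if it takes over 51 s, if anything falls off the work surface, if the arm or the gripper's body presses on something with over 40 N, if the wrist force passes 120 N, or if a joint passes its speed limit or range.

## Working session

There is one attempt and no reset: what is moved stays moved. The work goes in short steps, Python scripts to look and compute and a tool call to move; the robot and the scene stay as the last step left them, time stands still between calls to the robot, and variables do not carry over. Pictures are saved under pics/ and viewed, at most 10 in all, crops included, and the job is handed in when it is done.

Besides the shell and the picture viewer there is one more tool, called after ">>>" as name([rows], argument=value, ...), one row to a line, values as JSON. servo_tool: Moves the arm, as the interface text tells. Its arguments: {"type":"object","properties":{"motion":{"type":"array","items":{"type":"object","properties":{"wx":{"type":"number"},"wy":{"type":"number"},"wz":{"type":"number"},"dx":{"type":"number"},"dy":{"type":"number"},"dz":{"type":"number"},"fingers":{"type":"number"}}}},"newtons":{"type":"number"}},"required":["motion"]}

```bash
mkdir -p pics; cat > h.py <<'E'
from cell import *
import numpy as np, cv2
from scipy.spatial.transform import Rotation as Rn
def proj(c,X):
    X=np.atleast_2d(X)@np.array(c["R"]).T+np.array(c["t"]); s=X[:,:2]/X[:,2:]
    s=s*(1+c["k1"]*(s**2).sum(1,keepdims=True)); return s*[c["fx"],c["fy"]]+[c["cx"],c["cy"]]
def ray(c,px):
    d=(np.array(px,float)-[c["cx"],c["cy"]])/[c["fx"],c["fy"]]; s=d.copy()
    for _ in range(20): s=d/(1+c["k1"]*(s@s))
    R=np.array(c["R"]); return -R.T@np.array(c["t"]), R.T@np.r_[s,1]
def atz(c,px,z):
    o,d=ray(c,px); return o+d*(z-o[2])/d[2]
def save(c,n): cv2.imwrite(f"pics/{n}.png",c["image"][:,:,::-1])
E
python3 - <<'E'
from h import *
s=read_state(); print(s)
for n in("scene","top"):
    c=camera(n); save(c,n+"0"); print(n,c["k1"],-np.array(c["R"]).T@c["t"])
    for q,z in [("case",20),("case_lid",100),("bolt_knob",22),("lid_edge",0),("battery",25),("castor_grey",16),("small_box",24),("tape",10),("spray_can",100)]:
        for r in spot_in(q,c)[:2]: print(q,np.round(r["location"]),round(r["conf"],2),atz(c,r["location"],z).round())
E
```

```text
{'clock': 0.0, 'joints': array([-1.25958010e+00,  3.00508388e-01,  1.52160275e+00, -3.84371180e-06,
        1.32068628e+00, -6.65925094e-02]), 'qd': array([ 4.81356941e-04, -8.20548614e-04,  7.84183314e-04, -1.25792375e-03,
        7.10140341e-05, -8.89995376e-05]), 'effort': array([ 1.69687395e-03, -5.31803834e+01, -3.52737021e+01,  7.08409259e-02,
        2.43463519e-02, -9.50713343e-05]), 'eef_pos': array([ 202.80407912, -510.9543966 ,  204.85670791]), 'eef_rot': array([-3.14039031e+00, -7.64544424e-05,  3.77809648e-01]), 'wrist_force': array([-0.12670652, -0.25385162, -0.00993129]), 'moment': array([-0.02182723,  0.00075411,  0.02072828]), 'finger_force': 0.0, 'finger_gap': 94.11493789714298}
scene -0.006866297414503929 [131.21835344 756.10058851 422.78416343]
case [270. 235.] 0.66 [ 724. -138.   20.]
case_lid [265. 211.] 0.79 [711. -97. 100.]
lid_edge [262. 207.] 0.79 [ 923. -392.    0.]
castor_grey [282. 350.] 0.92 [434. 271.  16.]
small_box [202. 329.] 0.8 [572. 298.  24.]
tape [411. 249.] 0.63 [ 381. -267.   10.]
spray_can [321. 319.] 0.69 [362. 282. 100.]
top -0.06573614922344234 [ 332.35177555   -3.62728678 1600.9946254 ]
case [350. 212.] 0.93 [625. -67.  20.]
case_lid [357. 184.] 0.69 [684. -82. 100.]
bolt_knob [226. 277.] 0.18 [443. 264.  22.]
lid_edge [353. 184.] 0.63 [707. -76.   0.]
castor_grey [225. 279.] 0.57 [437. 266.  16.]
small_box [222. 225.] 0.98 [583. 279.  24.]
small_box [206. 311.] 0.51 [352. 315.  24.]
tape [435. 298.] 0.81 [ 395. -298.   10.]
spray_can [204. 311.] 0.77 [350. 303. 100.]
```

View pics/scene0.png

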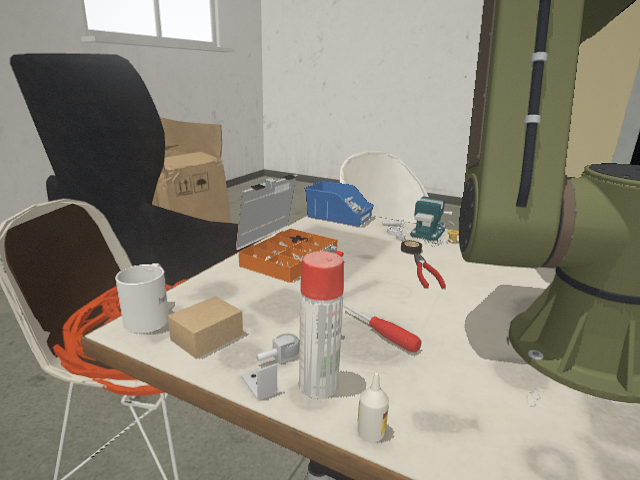

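View pics/top0.png

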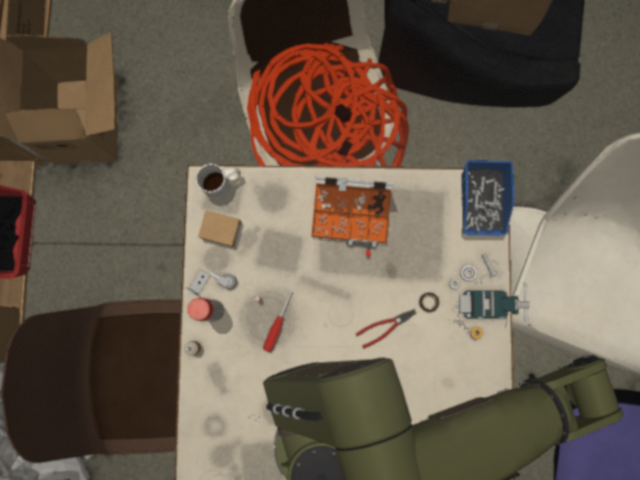

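The scene picture shows the case at about (290,250) with its lid open. The top picture shows the case at (350,212), the red knob at (368,253) and a tiny object at (259,300), probably the battery. I'll zoom in on both.

```bash
python3 - <<'E'
from h import *
a=cv2.imread("pics/top0.png")[165:275,295:410]; b=cv2.imread("pics/scene0.png")[165:285,225:355]
cv2.imwrite("pics/crop.png",np.hstack([cv2.resize(a,(400,383)),cv2.resize(b,(400,383))]))
c=camera("top"); s=camera("scene")
hsv=cv2.cvtColor(c["image"],cv2.COLOR_RGB2HSV)
def red(h,x0,x1,y0,y1):
    m=((h[...,0]<6)|(h[...,0]>172))&(h[...,1]>150)&(h[...,2]>90); ys,xs=np.nonzero(m[y0:y1,x0:x1]); return len(xs),(xs.mean()+x0,ys.mean()+y0) if len(xs) else None
n,p=red(hsv,355,380,247,262); print(n,p,atz(c,p,22))
m=(hsv[...,0]>4)&(hsv[...,0]<16)&(hsv[...,1]>170)&(hsv[...,2]>100); m[:175]=0;m[262:]=0;m[:,:300]=0;m[:,410:]=0
ct=max(cv2.findContours(cv2.morphologyEx(m.astype(np.uint8),cv2.MORPH_CLOSE,np.ones((7,7))),0,2)[0],key=cv2.contourArea)
for k in cv2.boxPoints(cv2.minAreaRect(ct)): print(k,atz(c,k,37))
for q in("battery","bolt_knob"): print(q,[(r["location"],r["conf"]) for r in spot_in(q,c)+spot_in(q,s)])
print(atz(c,(259,300),25))
E
```

```text
18 (np.float64(367.6111111111111), np.float64(252.72222222222223)) [ 513.83816774 -115.7658935    22.        ]
[312.36554 235.61382] [556.2923097  33.2058026  37.       ]
[316.55176 185.37932] [693.76184938  24.01823885  37.        ]
[389.54486 191.46208] [ 679.51271781 -173.53531463   37.        ]
[385.35864 241.69658] [ 542.35471325 -162.04380661   37.        ]
battery []
bolt_knob [([363.7, 248.5], 0.5), ([352.8, 183.9], 0.38), ([333.5, 252.7], 0.57), ([273.4, 235.8], 0.16)]
[383.15825736 172.8805633   25.        ]
```

View pics/crop.png

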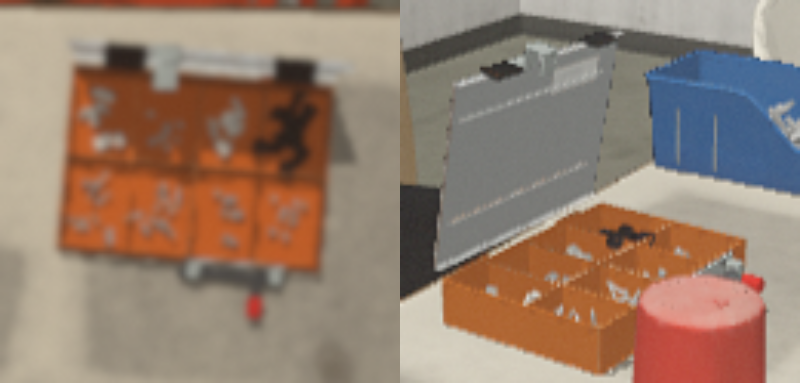

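The crop shows the lid's free edge in top view running from about (316,179) to (395,185). In scene view the lid corners are near (243,190), (294,176) and (237,249).

```bash
python3 - <<'E'
from h import *
from scipy.optimize import least_squares
c=camera("top"); s=camera("scene")
def W(p,L): 
    x,y,yaw=p[:3]; return np.atleast_2d(L)@Rn.from_euler("z",yaw).as_matrix().T+[x,y,0]
def lid(p,r,y,o=7): th=p[3]; return [75-r*np.cos(th)+o*np.sin(th),y,37+r*np.sin(th)+o*np.cos(th)]
ctop=np.array([[312.4,235.6],[385.4,241.7]])
sc=lambda u,v:(225+(u-400)/3.077,165+v/3.19)
obs_s=np.array([sc(455,80),sc(615,35),sc(437,268),sc(443,288),sc(603,346),sc(443,325),sc(603,374)])
def f(p):
    a=proj(c,W(p,[[-73,103,37],[-73,-103,37]]))-ctop
    k=proj(c,W(p,[-106,-55+p[4],22]))-[367.6,252.7]
    b=proj(s,W(p,[lid(p,148,102),lid(p,148,-102),lid(p,0,102),[73,103,37],[-73,103,37],[73,103,0],[-73,103,0]]))-obs_s
    return np.r_[a.ravel(),k.ravel(),b.ravel()]
r=least_squares(f,[622,-69,-.07,1.25,2],loss="soft_l1"); p=r.x; print(p.round(3)); print(r.fun.round(1))
print("hinge",W(p,[75,0,37]),"edge",W(p,lid(p,148,0)),"knob",W(p,[-106,-55+p[4],22]))
t=trace("case_lid",s)
if t: 
    m=t[0]["pixels"]; q=np.nonzero(m); print(t[0]["conf"],q[0].min(),q[0].max(),q[1].min(),q[1].max())
    for th in np.arange(1,1.5,.05):
        g=p.copy();g[3]=th;im=np.zeros(m.shape,np.uint8)
        cv2.fillPoly(im,[proj(s,W(g,[lid(g,148,102),lid(g,148,-102),lid(g,0,-102),lid(g,0,102)])).astype(np.int32)],1)
        print(round(th,2),round((m&(im>0)).sum()/(m|(im>0)).sum(),3),end="; ")
E
```

```text
[ 6.21776e+02 -7.01880e+01 -6.20000e-02  1.38500e+00  2.86100e+00]
[-1.5  0.4  2.4 -0.  -0.   0.4 -0.3  0.2  0.7 -2.3 -1.4  1.4 -0.7 -3.4
  0.4 -6.3 -0.  -0.2  0.3  0.6]
hinge [[696.631758   -74.83318776  37.        ]] edge [[676.19574271 -73.56502437 183.74386202]] knob [[ 512.74995284 -115.66187328   22.        ]]
0.55 175 249 236 295
1.0 0.452; 1.05 0.506; 1.1 0.573; 1.15 0.636; 1.2 0.704; 1.25 0.788; 1.3 0.864; 1.35 0.938; 1.4 0.933; 1.45 0.882;
```

>>> servo_tool([
  {"dz": -0.4,"wz": 0.075,"fingers": 1},
  {"dz": -0.8,"wz": 0.15,"fingers": 1},
  {"dz": -0.8,"wz": 0.224,"fingers": 1},
  {"dz": -0.8,"wz": 0.224,"fingers": 1},
])

```text
schema error: expected keys wx, wy, wz, dx, dy, dz, fingers
```

>>> servo_tool([
  {"dx": 0,"dy": 0,"wx": 0,"wy": 0,"dz": -0.4,"wz": 0.075,"fingers": 1},
  {"dx": 0,"dy": 0,"wx": 0,"wy": 0,"dz": -0.8,"wz": 0.15,"fingers": 1},
  {"dx": 0,"dy": 0,"wx": 0,"wy": 0,"dz": -0.8,"wz": 0.22,"fingers": 1},
  {"dx": 0,"dy": 0,"wx": 0,"wy": 0,"dz": -0.8,"wz": 0.22,"fingers": 1},
])

```text
clock: 1.85
eef_pos: [202.9, -511.4, 286.1]
eef_rot: [3.14, -0.001, -0.065]
wrist_force: [0.1, -0.6, -0.5]
finger_gap: 65.4
finger_force: 0.0
```

>>> servo_tool([
  {"dx": 0.3,"dy": -0.3,"wx": 0,"wy": 0,"dz": 0,"wz": 0,"fingers": 1},
  {"dx": 0.65,"dy": -0.65,"wx": 0,"wy": 0,"dz": 0,"wz": 0,"fingers": 1},
  {"dx": 1,"dy": -1,"wx": 0,"wy": 0,"dz": 0,"wz": 0,"fingers": 1},
  {"dx": 1,"dy": -1,"wx": 0,"wy": 0,"dz": 0,"wz": 0,"fingers": 1},
  {"dx": 1,"dy": -1,"wx": 0,"wy": 0,"dz": 0,"wz": 0,"fingers": 1},
])

```text
clock: 2.35
eef_pos: [309.3, -417.0, 284.7]
eef_rot: [-3.141, 0.001, -0.057]
wrist_force: [-0.2, 0.2, -0.1]
finger_gap: 25.7
finger_force: 0.0
```

>>> servo_tool([
  {"dx": 0.3,"dy": -0.3,"wx": 0,"wy": 0,"dz": 0,"wz": 0,"fingers": 1},
  {"dx": 0.65,"dy": -0.65,"wx": 0,"wy": 0,"dz": 0,"wz": 0,"fingers": 1},
  {"dx": 1,"dy": -1,"wx": 0,"wy": 0,"dz": 0,"wz": 0,"fingers": 1},
  {"dx": 1,"dy": -1,"wx": 0,"wy": 0,"dz": 0,"wz": 0,"fingers": 1},
  {"dx": 1,"dy": -1,"wx": 0,"wy": 0,"dz": 0,"wz": 0,"fingers": 1},
])

```text
clock: 2.85
eef_pos: [414.6, -324.5, 284.8]
eef_rot: [-3.141, 0.001, -0.06]
wrist_force: [0.1, -0.1, 0.2]
finger_gap: 0.6
finger_force: 0.0
```

>>> servo_tool([
  {"dx": 0.3,"dy": -0.3,"wx": 0,"wy": 0,"dz": 0,"wz": 0,"fingers": 1},
  {"dx": 0.65,"dy": -0.65,"wx": 0,"wy": 0,"dz": 0,"wz": 0,"fingers": 1},
  {"dx": 1,"dy": -1,"wx": 0,"wy": 0,"dz": 0,"wz": 0,"fingers": 1},
  {"dx": 1,"dy": -1,"wx": 0,"wy": 0,"dz": 0,"wz": 0,"fingers": 1},
  {"dx": 1,"dy": -1,"wx": 0,"wy": 0,"dz": 0,"wz": 0,"fingers": 1},
])

```text
clock: 3.35
eef_pos: [520.3, -231.7, 284.8]
eef_rot: [-3.142, 0.001, -0.062]
wrist_force: [-1.1, -0.8, -0.9]
finger_gap: 0.7
finger_force: 0.0
```

>>> servo_tool([
  {"dx": 0.3,"dy": -0.3,"wx": 0,"wy": 0,"dz": 0,"wz": 0,"fingers": 1},
  {"dx": 0.6,"dy": -0.6,"wx": 0,"wy": 0,"dz": 0,"wz": 0,"fingers": 1},
  {"dx": 0.9,"dy": -0.8,"wx": 0,"wy": 0,"dz": 0,"wz": 0,"fingers": 1},
  {"dx": 0.9,"dy": -0.8,"wx": 0,"wy": 0,"dz": 0,"wz": 0,"fingers": 1},
  {"dx": 0.9,"dy": -0.8,"wx": 0,"wy": 0,"dz": 0,"wz": 0,"fingers": 1},
])

```text
clock: 3.85
eef_pos: [615.0, -158.2, 284.9]
eef_rot: [3.141, 0.001, -0.064]
wrist_force: [0.5, -1.0, -0.7]
finger_gap: 0.6
finger_force: 0.0
```

>>> servo_tool([
  {"dx": 0.35,"dy": -0.2,"wx": 0,"wy": 0,"dz": 0,"wz": 0,"fingers": 1},
  {"dx": 0.7,"dy": -0.5,"wx": 0,"wy": 0,"dz": 0,"wz": 0,"fingers": 1},
  {"dx": 1,"dy": -0.7,"wx": 0,"wy": 0,"dz": 0,"wz": 0,"fingers": 1},
  {"dx": 1,"dy": -0.7,"wx": 0,"wy": 0,"dz": 0,"wz": 0,"fingers": 1},
  {"dx": 1,"dy": -0.7,"wx": 0,"wy": 0,"dz": 0,"wz": 0,"fingers": 1},
])

```text
clock: 4.35
eef_pos: [719.2, -94.6, 285.0]
eef_rot: [3.141, 0.001, -0.064]
wrist_force: [-0.6, -0.3, -0.4]
finger_gap: 0.3
finger_force: 0.0
```

```bash
python3 - <<'E'
from h import *
c=camera("wrist"); save(c,"w1"); s=camera("scene"); print(read_state()["eef_pos"])
p=[621.8,-70.2,-.062]
a=c["image"]; b=cv2.resize(s["image"][100:290,200:400],(400,380))
cv2.imwrite("pics/v1.png",np.hstack([cv2.resize(a,(400,300)),b[:300]])[:,:,::-1]) 
E
```

```text
[718.88168598 -94.73546062 286.34696552]
```

View pics/v1.png

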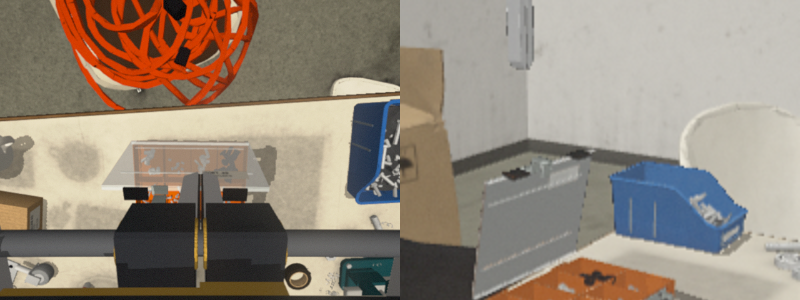

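The wrist view (half scale) shows the lid as a trapezoid, free edge from (103,188) to (270,185) and hinge from (133,142) to (250,142). The shut fingertips are above the edge at about (200,172).

```bash
python3 - <<'E'
from h import *
c=camera("wrist"); print(-np.array(c["R"]).T@c["t"])
def W(p,L): return np.atleast_2d(L)@Rn.from_euler("z",p[2]).as_matrix().T+[p[0],p[1],0]
def lid(th,r,y,o=7): return [75-r*np.cos(th)+o*np.sin(th),y,37+r*np.sin(th)+o*np.cos(th)]
p=[621.8,-70.2,-.062]
print("tcp",proj(c,read_state()["eef_pos"])/1.6)
for th in(1.3,1.35,1.4,1.45): print(th,(proj(c,W(p,[lid(th,148,102),lid(th,148,-102),lid(th,0,102),lid(th,0,-102)]))/1.6).round().tolist(),W(p,lid(th,148,-20)).round())
cv2.imwrite("pics/w2.png",cv2.resize(c["image"][200:340,140:460],(800,350),interpolation=cv2.INTER_CUBIC)[:,:,::-1])
E
```

```text
[788.2590928  -99.17336999 466.10792563]
tcp [[200.14846286 182.3466432 ]]
1.3 [[103.0, 194.0], [268.0, 194.0], [132.0, 140.0], [248.0, 140.0]] [[663. -93. 181.]]
1.35 [[102.0, 189.0], [269.0, 189.0], [132.0, 140.0], [248.0, 140.0]] [[670. -93. 183.]]
1.4 [[101.0, 184.0], [270.0, 184.0], [132.0, 140.0], [248.0, 140.0]] [[677. -94. 184.]]
1.45 [[100.0, 179.0], [270.0, 178.0], [132.0, 140.0], [248.0, 139.0]] [[685. -94. 185.]]
```

View pics/w2.png

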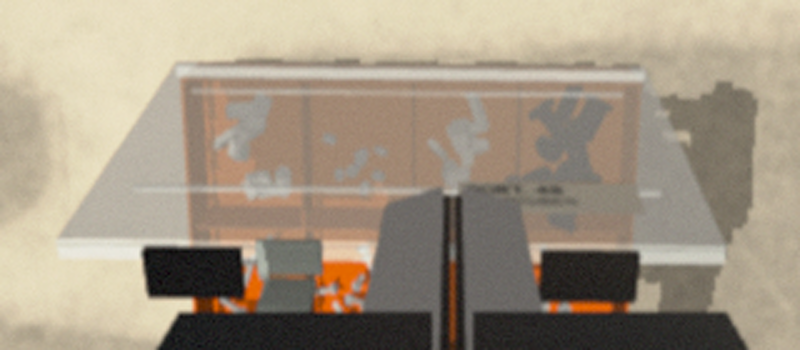

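The modelled lid matches the picture at 1.37 rad. Next I go down behind it.

>>> servo_tool([
  {"dx": 0,"dy": -0.1,"wx": 0,"wy": 0,"dz": 0.3,"wz": 0,"fingers": 1},
  {"dx": 0,"dy": -0.1,"wx": 0,"wy": 0,"dz": 0.6,"wz": 0,"fingers": 1},
  {"dx": 0,"dy": -0.1,"wx": 0,"wy": 0,"dz": 0.9,"wz": 0,"fingers": 1},
  {"dx": 0,"dy": -0.1,"wx": 0,"wy": 0,"dz": 0.9,"wz": 0,"fingers": 1},
  {"dx": 0,"dy": -0.1,"wx": 0,"wy": 0,"dz": 0.9,"wz": 0,"fingers": 1},
])

```text
clock: 5.0
eef_pos: [720.3, -83.4, 197.3]
eef_rot: [3.141, -0.001, -0.063]
wrist_force: [-0.2, -0.1, -0.2]
finger_gap: 0.7
finger_force: 0.0
```

>>> servo_tool([
  {"dx": 0,"dy": 0,"wx": 0,"wy": 0,"dz": 0.2,"wz": 0,"fingers": 1},
  {"dx": 0,"dy": 0,"wx": 0,"wy": 0,"dz": 0.35,"wz": 0,"fingers": 1},
  {"dx": 0,"dy": 0,"wx": 0,"wy": 0,"dz": 0.35,"wz": 0,"fingers": 1},
  {"dx": -0.1,"dy": 0,"wx": 0,"wy": 0,"dz": 0.35,"wz": 0,"fingers": 1},
  {"dx": -0.2,"dy": 0,"wx": 0,"wy": 0,"dz": 0.35,"wz": 0,"fingers": 1},
  {"dx": -0.2,"dy": 0,"wx": 0,"wy": 0,"dz": 0.35,"wz": 0,"fingers": 1},
])

```text
clock: 5.6
eef_pos: [700.4, -81.5, 162.3]
eef_rot: [3.141, -0.002, -0.062]
wrist_force: [0.2, 0.3, 1.6]
finger_gap: 0.6
finger_force: 0.0
```

>>> servo_tool([
  {"dx": -0.13,"dy": 0,"wx": 0,"wy": 0,"dz": 0.01,"wz": 0,"fingers": 1},
  {"dx": -0.24,"dy": 0,"wx": 0,"wy": 0,"dz": 0.03,"wz": 0,"fingers": 1},
  {"dx": -0.34,"dy": 0,"wx": 0,"wy": 0,"dz": 0.06,"wz": 0,"fingers": 1},
  {"dx": -0.46,"dy": 0,"wx": 0,"wy": 0,"dz": 0.1,"wz": 0,"fingers": 1},
  {"dx": -0.57,"dy": 0,"wx": 0,"wy": 0,"dz": 0.16,"wz": 0,"fingers": 1},
  {"dx": -0.57,"dy": 0,"wx": 0,"wy": 0,"dz": 0.16,"wz": 0,"fingers": 1},
])

```text
clock: 6.2
eef_pos: [643.5, -77.8, 145.0]
eef_rot: [3.142, -0.0, -0.062]
wrist_force: [1.1, -0.6, 0.6]
finger_gap: 0.8
finger_force: 0.0
```

>>> servo_tool([
  {"dx": -0.1,"dy": 0,"wx": 0,"wy": 0,"dz": 0.07,"wz": 0,"fingers": 1},
  {"dx": -0.2,"dy": 0,"wx": 0,"wy": 0,"dz": 0.14,"wz": 0,"fingers": 1},
  {"dx": -0.3,"dy": 0,"wx": 0,"wy": 0,"dz": 0.23,"wz": 0,"fingers": 1},
  {"dx": -0.38,"dy": 0,"wx": 0,"wy": 0,"dz": 0.33,"wz": 0,"fingers": 1},
  {"dx": -0.45,"dy": 0,"wx": 0,"wy": 0,"dz": 0.43,"wz": 0,"fingers": 1},
  {"dx": -0.51,"dy": 0,"wx": 0,"wy": 0,"dz": 0.54,"wz": 0,"fingers": 1},
  {"dx": -0.56,"dy": 0,"wx": 0,"wy": 0,"dz": 0.65,"wz": 0,"fingers": 1},
  {"dx": -0.6,"dy": 0,"wx": 0,"wy": 0,"dz": 0.76,"wz": 0,"fingers": 1},
  {"dx": -0.61,"dy": 0,"wx": 0,"wy": 0,"dz": 0.85,"wz": 0,"fingers": 1},
  {"dx": -0.61,"dy": 0,"wx": 0,"wy": 0,"dz": 0.85,"wz": 0,"fingers": 1},
])

```text
clock: 7.2
eef_pos: [582.2, -73.9, 58.0]
eef_rot: [-3.141, 0.002, -0.062]
wrist_force: [0.7, 0.3, -0.0]
finger_gap: 0.5
finger_force: 0.0
```

>>> servo_tool([
  {"dx": 0,"dy": 0,"wx": 0,"wy": 0,"dz": 0.05,"wz": 0,"fingers": 1},
  {"dx": -0.01,"dy": 0,"wx": 0,"wy": 0,"dz": 0.1,"wz": 0,"fingers": 1},
  {"dx": -0.01,"dy": 0,"wx": 0,"wy": 0,"dz": 0.14,"wz": 0,"fingers": 1},
  {"dx": -0.01,"dy": 0,"wx": 0,"wy": 0,"dz": 0.14,"wz": 0,"fingers": 1},
])

```text
clock: 7.6
eef_pos: [581.6, -73.9, 44.9]
eef_rot: [-3.141, 0.001, -0.062]
wrist_force: [0.2, 0.4, 0.2]
finger_gap: 0.3
finger_force: 0.0
```

>>> servo_tool([
  {"dx": 0,"dy": 0,"wx": 0,"wy": 0,"dz": 0.01,"wz": 0,"fingers": 1},
  {"dx": 0,"dy": 0,"wx": 0,"wy": 0,"dz": 0.02,"wz": 0,"fingers": 1},
  {"dx": 0,"dy": 0,"wx": 0,"wy": 0,"dz": 0.02,"wz": 0,"fingers": 1},
])

```text
clock: 7.9
eef_pos: [581.9, -73.9, 43.8]
eef_rot: [3.142, -0.0, -0.062]
wrist_force: [-0.8, 0.8, 2.9]
finger_gap: 0.7
finger_force: 1.2
```

```bash
python3 - <<'E'
from h import *
c=camera("wrist"); s=camera("scene")
b=cv2.resize(s["image"][160:300,220:360],(400,400),interpolation=cv2.INTER_CUBIC)
cv2.imwrite("pics/v2.png",np.hstack([cv2.resize(c["image"],(400,400)),b])[:,:,::-1]) 
E
```

```text
(no output)
```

View pics/v2.png

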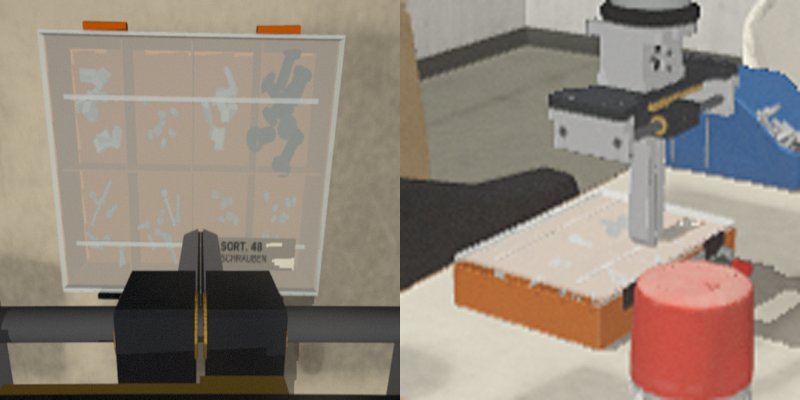

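The pictures show the lid lying level on the case under the fingertip at (640,240). I'll press a little more to seat it.

>>> servo_tool([
  {"dx": 0,"dy": 0,"wx": 0,"wy": 0,"dz": 0.01,"wz": 0,"fingers": 1},
  {"dx": 0,"dy": 0,"wx": 0,"wy": 0,"dz": 0.02,"wz": 0,"fingers": 1},
  {"dx": 0,"dy": 0,"wx": 0,"wy": 0,"dz": 0.02,"wz": 0,"fingers": 1},
  {"dx": 0,"dy": 0,"wx": 0,"wy": 0,"dz": 0.02,"wz": 0,"fingers": 1},
])

```text
clock: 8.4
eef_pos: [582.0, -74.0, 43.3]
eef_rot: [3.141, -0.001, -0.062]
wrist_force: [-10.4, 1.9, 21.6]
finger_gap: 0.3
finger_force: 10.9
```

>>> servo_tool([
  {"dx": 0,"dy": 0,"wx": 0,"wy": 0,"dz": -0.2,"wz": 0,"fingers": 1},
  {"dx": 0,"dy": 0,"wx": 0,"wy": 0,"dz": -0.5,"wz": 0,"fingers": 1},
  {"dx": 0,"dy": 0.2,"wx": 0,"wy": 0,"dz": -0.8,"wz": 0,"fingers": 1},
  {"dx": -0.2,"dy": 0.5,"wx": 0,"wy": 0,"dz": -0.8,"wz": 0,"fingers": 1},
  {"dx": -0.5,"dy": 0.8,"wx": 0,"wy": 0,"dz": -0.8,"wz": 0,"fingers": 1},
  {"dx": -0.67,"dy": 1,"wx": 0,"wy": 0,"dz": -0.8,"wz": 0,"fingers": 1},
  {"dx": -0.67,"dy": 1,"wx": 0,"wy": 0,"dz": -0.8,"wz": 0,"fingers": 1},
  {"dx": -0.67,"dy": 1,"wx": 0,"wy": 0,"dz": -0.8,"wz": 0,"fingers": 1},
])

```text
clock: 9.2
eef_pos: [508.9, -169.7, 121.6]
eef_rot: [3.142, -0.001, -0.063]
wrist_force: [-0.5, -0.3, 1.0]
finger_gap: 0.4
finger_force: 0.0
```

```bash
python3 - <<'E'
from h import *
c=camera("wrist"); save(c,"w3"); e=read_state()["eef_pos"]; print(e,proj(c,[512.7,-115.7,22]),proj(c,e),proj(c,[e[0],e[1],14]))
for q in ("bolt_knob","battery"): print(q,[(r["location"],r["conf"],atz(c,r["location"],22)) for r in spot_in(q,c)])
E
```

```text
[ 509.15128017 -169.26552029  121.49981585] [[245.8861708  240.93207773]] [[319.76867024 290.989097  ]] [[320.13331956 238.56725155]]
bolt_knob [([239.7, 212.1], 0.63, array([ 533.96966993, -113.61047937,   22.        ]))]
battery []
```

View pics/w3.png

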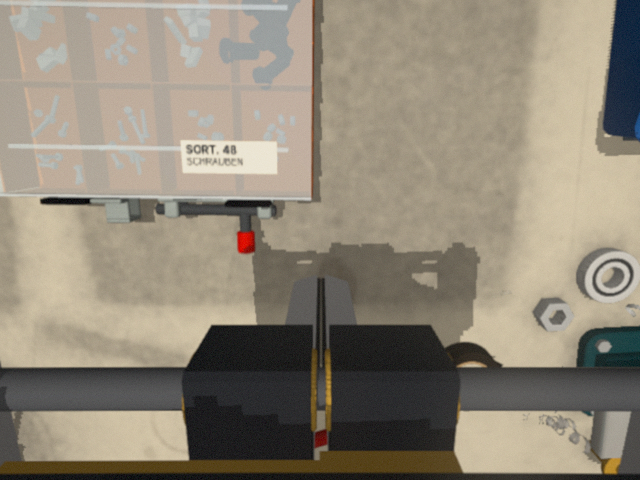

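The knob shows at (246,241), exactly where the model predicts it, and the way beside it is clear.

>>> servo_tool([
  {"dx": 0,"dy": 0,"wx": 0,"wy": 0,"dz": 0.3,"wz": 0,"fingers": 1},
  {"dx": 0,"dy": 0,"wx": 0,"wy": 0,"dz": 0.6,"wz": 0,"fingers": 1},
  {"dx": 0,"dy": 0,"wx": 0,"wy": 0,"dz": 0.85,"wz": 0,"fingers": 1},
  {"dx": 0,"dy": 0,"wx": 0,"wy": 0,"dz": 1,"wz": 0,"fingers": 1},
  {"dx": 0,"dy": 0,"wx": 0,"wy": 0,"dz": 1,"wz": 0,"fingers": 1},
])

```text
clock: 9.85
eef_pos: [508.0, -168.4, 19.3]
eef_rot: [-3.14, 0.004, -0.061]
wrist_force: [0.1, -0.4, 0.2]
finger_gap: 0.3
finger_force: 0.0
```

>>> servo_tool([
  {"dx": 0,"dy": -0.05,"wx": 0,"wy": 0,"dz": 0.05,"wz": 0,"fingers": 1},
  {"dx": 0,"dy": -0.15,"wx": 0,"wy": 0,"dz": 0.06,"wz": 0,"fingers": 1},
  {"dx": 0,"dy": -0.25,"wx": 0,"wy": 0,"dz": 0.06,"wz": 0,"fingers": 1},
  {"dx": 0,"dy": -0.3,"wx": 0,"wy": 0,"dz": 0.06,"wz": 0,"fingers": 1},
  {"dx": 0,"dy": -0.34,"wx": 0,"wy": 0,"dz": 0.06,"wz": 0,"fingers": 1},
  {"dx": 0,"dy": -0.38,"wx": 0,"wy": 0,"dz": 0.06,"wz": 0,"fingers": 1},
  {"dx": 0,"dy": -0.42,"wx": 0,"wy": 0,"dz": 0.06,"wz": 0,"fingers": 1},
  {"dx": 0,"dy": -0.42,"wx": 0,"wy": 0,"dz": 0.06,"wz": 0,"fingers": 1},
])

```text
clock: 10.65
eef_pos: [511.5, -127.4, 15.6]
eef_rot: [3.142, -0.0, -0.062]
wrist_force: [0.4, -0.3, 0.5]
finger_gap: 0.2
finger_force: 0.1
```

>>> servo_tool([
  {"dx": 0,"dy": -0.04,"wx": 0,"wy": 0,"dz": 0,"wz": 0,"fingers": 1},
  {"dx": 0,"dy": -0.08,"wx": 0,"wy": 0,"dz": 0,"wz": 0,"fingers": 1},
  {"dx": 0,"dy": -0.12,"wx": 0,"wy": 0,"dz": 0,"wz": 0,"fingers": 1},
  {"dx": 0,"dy": -0.16,"wx": 0,"wy": 0,"dz": 0,"wz": 0,"fingers": 1},
  {"dx": 0,"dy": -0.18,"wx": 0,"wy": 0,"dz": 0,"wz": 0,"fingers": 1},
  {"dx": 0,"dy": -0.18,"wx": 0,"wy": 0,"dz": 0,"wz": 0,"fingers": 1},
])

```text
clock: 11.25
eef_pos: [512.4, -109.3, 15.4]
eef_rot: [-3.141, 0.0, -0.062]
wrist_force: [-0.3, -0.1, 0.1]
finger_gap: 0.5
finger_force: 0.1
```

```bash
python3 - <<'E'
from h import *
c=camera("wrist"); print(read_state()["eef_pos"])
cv2.imwrite("pics/w4.png",c["image"][100:400,120:520,::-1])
E
```

```text
[ 512.24185276 -109.4037982    15.33497225]
```

View pics/w4.png

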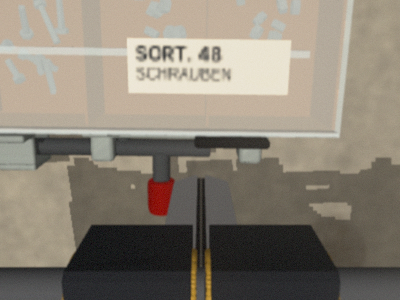

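The picture shows the finger pushing the knob left, with the knob at (160,197), and the rod entering the keeper at (15,150). I'll continue to the stop.

>>> servo_tool([
  {"dx": 0,"dy": -0.02,"wx": 0,"wy": 0,"dz": 0,"wz": 0,"fingers": 1},
  {"dx": 0,"dy": -0.04,"wx": 0,"wy": 0,"dz": 0,"wz": 0,"fingers": 1},
  {"dx": 0,"dy": -0.06,"wx": 0,"wy": 0,"dz": 0,"wz": 0,"fingers": 1},
  {"dx": 0,"dy": -0.07,"wx": 0,"wy": 0,"dz": 0,"wz": 0,"fingers": 1},
  {"dx": 0,"dy": -0.07,"wx": 0,"wy": 0,"dz": 0,"wz": 0,"fingers": 1},
])

```text
clock: 11.8
eef_pos: [512.8, -102.5, 15.4]
eef_rot: [-3.141, 0.0, -0.062]
wrist_force: [0.8, -0.9, -0.3]
finger_gap: 0.1
finger_force: 0.2
```

>>> servo_tool([
  {"dx": 0,"dy": -0.01,"wx": 0,"wy": 0,"dz": 0,"wz": 0,"fingers": 1},
  {"dx": 0,"dy": -0.02,"wx": 0,"wy": 0,"dz": 0,"wz": 0,"fingers": 1},
  {"dx": 0,"dy": -0.02,"wx": 0,"wy": 0,"dz": 0,"wz": 0,"fingers": 1},
])

```text
clock: 12.1
eef_pos: [513.0, -100.6, 15.4]
eef_rot: [-3.142, 0.0, -0.062]
wrist_force: [-0.7, -1.4, -0.4]
finger_gap: 0.8
finger_force: 0.4
```

>>> servo_tool([
  {"dx": 0,"dy": -0.01,"wx": 0,"wy": 0,"dz": 0,"wz": 0,"fingers": 1},
  {"dx": 0,"dy": -0.02,"wx": 0,"wy": 0,"dz": 0,"wz": 0,"fingers": 1},
  {"dx": 0,"dy": -0.02,"wx": 0,"wy": 0,"dz": 0,"wz": 0,"fingers": 1},
])

```text
clock: 12.4
eef_pos: [513.1, -98.6, 15.5]
eef_rot: [-3.142, -0.0, -0.062]
wrist_force: [0.0, -1.4, -0.7]
finger_gap: 0.5
finger_force: 0.4
```

>>> servo_tool([
  {"dx": 0,"dy": -0.01,"wx": 0,"wy": 0,"dz": 0,"wz": 0,"fingers": 1},
  {"dx": 0,"dy": -0.02,"wx": 0,"wy": 0,"dz": 0,"wz": 0,"fingers": 1},
  {"dx": 0,"dy": -0.02,"wx": 0,"wy": 0,"dz": 0,"wz": 0,"fingers": 1},
])

```text
clock: 12.7
eef_pos: [513.2, -97.7, 15.5]
eef_rot: [3.14, -0.0, -0.062]
wrist_force: [-2.4, -11.1, -1.2]
finger_gap: 0.2
finger_force: 4.6
```

The stop has been reached. One more light press, then back off right and up.

>>> servo_tool([
  {"dx": 0,"dy": -0.01,"wx": 0,"wy": 0,"dz": 0,"wz": 0,"fingers": 1},
  {"dx": 0,"dy": -0.01,"wx": 0,"wy": 0,"dz": 0,"wz": 0,"fingers": 1},
  {"dx": 0,"dy": -0.01,"wx": 0,"wy": 0,"dz": 0,"wz": 0,"fingers": 1},
])

```text
clock: 13.0
eef_pos: [513.1, -97.4, 15.4]
eef_rot: [3.139, 0.0, -0.062]
wrist_force: [-3.0, -17.7, -1.3]
finger_gap: 0.3
finger_force: 7.1
```

>>> servo_tool([
  {"dx": 0,"dy": 0.2,"wx": 0,"wy": 0,"dz": 0,"wz": 0,"fingers": 1},
  {"dx": 0,"dy": 0.4,"wx": 0,"wy": 0,"dz": 0,"wz": 0,"fingers": 1},
  {"dx": 0,"dy": 0.6,"wx": 0,"wy": 0,"dz": -0.2,"wz": 0,"fingers": 1},
  {"dx": 0,"dy": 0.8,"wx": 0,"wy": 0,"dz": -0.5,"wz": 0,"fingers": 1},
  {"dx": 0,"dy": 0.8,"wx": 0,"wy": 0,"dz": -0.8,"wz": 0,"fingers": 1},
  {"dx": 0,"dy": 0.8,"wx": 0,"wy": 0,"dz": -1,"wz": 0,"fingers": 1},
  {"dx": 0,"dy": 0.8,"wx": 0,"wy": 0,"dz": -1,"wz": 0,"fingers": 1},
  {"dx": 0,"dy": 0.8,"wx": 0,"wy": 0,"dz": -1,"wz": 0,"fingers": 1},
])

```text
clock: 13.8
eef_pos: [508.2, -175.3, 115.0]
eef_rot: [-3.141, 0.0, -0.062]
wrist_force: [-0.4, -0.1, -0.1]
finger_gap: 0.4
finger_force: 0.0
```

```bash
python3 - <<'E'
from h import *
c=camera("wrist"); s=camera("scene")
h=cv2.cvtColor(c["image"],cv2.COLOR_RGB2HSV); m=((h[...,0]<6)|(h[...,0]>172))&(h[...,1]>200)&(h[...,2]>120); m[300:]=0
ys,xs=np.nonzero(m); print(len(xs),xs.mean(),ys.mean(),atz(c,(xs.mean(),ys.mean()),22), "home expected:",[621.8-105.8-1.2,-70.2+6.57-19])
a=cv2.resize(c["image"],(400,300)); b=cv2.resize(s["image"],(400,300))
cv2.imwrite("pics/v5.png",np.hstack([a,b])[:,:,::-1])
E
```

```text
340 185.14705882352942 242.71764705882353 [514.85867914 -79.71152092  22.        ] home expected: [514.8, -82.63]
```

View pics/v5.png

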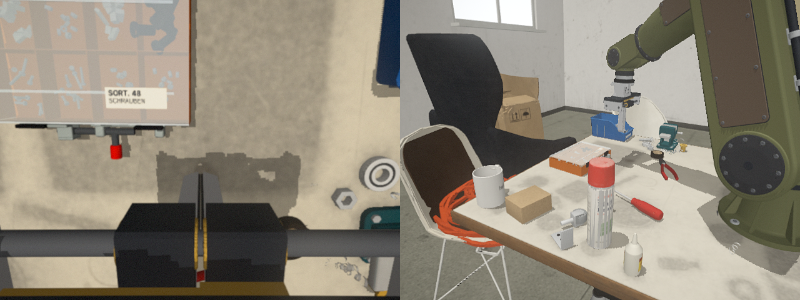

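The lid is shut and the knob is at its home position, (116,152) in the wrist half. The bystanders are where they were, and the arm is clear of the case.

```bash
python3 -c "
from cell import *
print(sign_off())"
```

```text
the job is handed in; nothing more can be done
None
```

The lid was pushed fully shut first, then the bolt pushed home to its stop through the keeper; the arm finished clear of the case, no visible bystander was moved (the battery was never located in the pictures), and the job is handed in.

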